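# Sweep the sugar lumps into the crumb tray

## Task

Clear the table top after coffee: with the fingers, sweep the three paper-wrapped sugar lumps across the table into the open front of the crumb tray, until each lies wholly inside on its flat floor, past the sloping lip. Push them gently - do not pinch, crush or lift them - and leave the jam jar, the mug and the teaspoon where they are and do not shove the tray, plate or toaster.

Things in the scene. Friction and masses are not known exactly. Their poses are not given: they have to be found in the camera images.
- tray: crumb tray, fixed; 150 mm (its x) by 190 mm (its y). Steel floor 3 mm thick; green enamelled walls 22 mm high, 5 mm thick, at both sides and the back. The front, facing its -x, is open; a sloping lip rises there from table to floor in the first 25 mm. Origin: centre of underside, z up. Front edge x = -75 mm, inner face of back wall x = +70 mm, inner faces of side walls y = -90 and +90 mm
- tray_mouth (a point): middle of the front edge of the tray, at table height; axes as the tray
- sugar_red: paper-wrapped double sugar lump, a white block 34 x 22 x 15 mm (x, y, z) with a red band round its middle, 8 to 17 g; loose, lying flat on the table; slides when pushed. Origin at the centre of its underside, x along its length. Any of the three may lie in any of the three places
- sugar_blue: paper-wrapped double sugar lump, a white block 34 x 22 x 15 mm (x, y, z) with a blue band round its middle, 8 to 17 g; loose, lying flat on the table; slides when pushed. Origin at the centre of its underside, x along its length. Any of the three may lie in any of the three places
- sugar_green: paper-wrapped double sugar lump, a white block 34 x 22 x 15 mm (x, y, z) with a green band round its middle, 8 to 17 g; loose, lying flat on the table; slides when pushed. Origin at the centre of its underside, x along its length. Any of the three may lie in any of the three places
- sugar_red_c (a point): centre of the red-banded sugar lump, 7.5 mm above its underside
- sugar_blue_c (a point): centre of the blue-banded sugar lump, 7.5 mm above its underside
- sugar_green_c (a point): centre of the green-banded sugar lump, 7.5 mm above its underside
- jar: closed jam jar, 65 mm diameter, 84 mm tall with red cap, 340 g, loose, standing; leave alone. Origin at the centre of its underside
- mug: blue enamel mug, 74 mm diameter, 75 mm tall, handle on its +y side reaching to about 70 mm from the axis, loose; leave alone. Origin at the centre of its underside. Jar and mug may trade places
- teaspoon: stainless teaspoon, 140 mm long, lying along its x, loose; leave alone. Origin under the middle of its length
- toaster: chrome two-slot toaster, 280 mm (x) x 165 mm (y) x 187 mm tall with a black lever on its -x end, fixed; not part of the job. Origin at the centre of its underside
- plate: white plate, 200 mm diameter, 18 mm tall, fixed; not part of the job. Origin at the centre of its underside

How it is judged:
By the outcome, as a careful person would: the job done as asked, in the order asked, and still so for the second after the job is handed in, with the robot touching nothing.
It also fails if it takes over 72 s, if anything falls off the work surface, if the arm or the gripper's body presses on something with over 40 N, if the wrist force passes 120 N, or if a joint passes its speed limit or range.

## Robot

A 7-joint arm with a two-finger parallel gripper is mounted at the origin on the work surface. World frame = base frame: x ahead of the robot, y to its left, z up, the work surface at z = 0. Lengths are in mm, angles in rad, forces in N, time in s.
With the tool pointing down it reaches from about 350 to 900 mm from the base axis. Payload 19.9 kg.
Tool frame: the origin (TCP) lies midway between the tips of the shut fingers; the grasp point (between the pads) lies 19 mm behind it (manip.grip_point_offset is the distance from the TCP to the grasp point, in mm); z points along the fingers, y is the line along which they close (so a half turn about z gives the same grasp; the last joint's range is limited). The gripper opens to 94 mm and grips with 3 to 60 N. Pads are 16 mm wide; open, the fingers measure 119 mm over their backs; the gripper's body (75 mm by 177 mm) begins 78 mm behind the grasp point.
Start: joints at [-1.175, 0.417, -0.01, 1.614, 0.005, 1.111, -0.053], TCP at [264.955, 566.035, 185.425] pointing down, gripper open.
Joint ranges: [-2.81, 2.81], [-0.39, 2.02], [-1.27, 1.25], [0.06, 2.57], [-1.19, 4.33], [0.19, 2], [-2.82, 2.82]. Speed limits (rad/s): [1.89, 1.89, 2.39, 2.39, 3.01, 3.01, 3.01].

## Interface

Orientations are given as [roll, pitch, yaw] about the fixed x, y, z axes, in that order (R = Rz(yaw) Ry(pitch) Rx(roll)).
In Python, from cell import manip, snapshot gives the robot as it stands.
- The arm moves only by the shell command python3 -m inch 'ROWS' [OPENING] [FORCE]. ROWS is JSON, a list that holds one entry, the list of rows, each a list of 6 numbers: the shift along the world's x, y, z in mm, then the turn, a rotation vector about the world's x, y, z in degrees. In form: [[[x, y, z, wx, wy, wz], ...]]. A call has 1 to 12 rows; each row shifts and turns the commanded pose from where the row before left it; what a row does not reach is not made up. A row lasts 1/12 s, in which the tool goes at most 41.7 mm and 7.16 degrees, less where a joint would pass 70% of its speed; a pose out of reach is approached as far as the arm can. A call is refused whole if a number of a shift passes 41.7 or a number of a turn 7.16, either way. A call with a gripper value outside its range is refused whole. OPENING is the finger opening in mm, from 0 to 94, set as the call begins (- or left out, the last holds). The fingers move at their own pace and stop on an object; FORCE is the grip in N (left out, the last holds). Time passes only in rows, so rows that do not move let the fingers close. It gives the time, the measured TCP pose, the force, the opening and the grip force at its end, in the units of the state.
- manip.observe(): the state, without advancing time (a new reading comes with each control period).
- snapshot(name): name is "scene" or "top" or "wrist"; returns a dict with "img" (400x640x3 uint8, blue, green, red), "vfov" (degrees; the focal length in pixels is half the picture's height over the tangent of half this angle, whatever the lens; pixels are square), "cx", "cy" (the principal point, pixels), "k1" (the pictures are not rectified: a ray, as slopes to the right and down, at radius r is drawn at 1 + k1 r^2 times it, then the intrinsics apply), "rvec" (rotation vector, rad) and "tvec" (3), from world to camera coordinates, as OpenCV has them. Camera axes: x right, y down, z forward; pixel columns grow to the right and rows downward; lengths in mm; the calibration is good to about 2 mm. A picture is of the moment at which its call begins. There is no depth.
- manip.sign_off(): hands the job in; it is judged then, once.
The state is a dict: "time": time; "qpos": joint angles; "qd": joint speeds; "effort": joint torques, N m; "eef_pos": TCP position; "tool_rot": TCP orientation; "ft_force": force on the tool from outside, world axes, zero at the start; "moment": the same for the moment, N m; "grip_width": finger opening in mm; "gripper_force": force on a finger pad.
Only numpy, scipy, OpenCV 4.12 (cv2) and the standard library are available. Lean on these libraries where they do the work, as an engineer would, in place of code of your own. Each camera call takes 0.05 s, during which the arm holds its last target. There are 200 camera calls.

## Working session

There is one attempt and no reset: what is moved stays moved. The work goes in short steps, Python scripts to look and compute and a shell command to move; the robot and the scene stay as the last step left them, time stands still between calls to the robot, and variables do not carry over. Pictures are saved under pics/ and viewed, at most 10 in all, crops included, and the job is handed in when it is done.

```bash
mkdir -p pics; ls; cat > h.py <<'E'
import numpy as np, cv2
from cell import manip, snapshot
def cam(s):
    f=200/np.tan(np.radians(s["vfov"])/2)
    K=np.array([[f,0,s["cx"]],[0,f,s["cy"]],[0,0,1.]])
    return K,np.array([s["k1"],0,0,0,0.]),np.array(s["rvec"],float),np.array(s["tvec"],float).reshape(3)
def ray(s,pts,z):
    K,d,r,t=cam(s); R=cv2.Rodrigues(r)[0]
    u=cv2.undistortPoints(np.array(pts,float).reshape(-1,1,2),K,d).reshape(-1,2)
    D=np.c_[u,np.ones(len(u))]@R; C=-R.T@t
    return C+D*((z-C[2])/D[:,2])[:,None]
def proj(s,P):
    K,d,r,t=cam(s); return cv2.projectPoints(np.array(P,float).reshape(-1,1,3),r,t,K,d)[0].reshape(-1,2)
E
python3 - <<'E'
from h import *
import pickle
for n in("top","scene"):
    s=snapshot(n); pickle.dump(s,open(n+".pkl","wb")); cv2.imwrite(f"pics/{n}0.png",s["img"])
    print(n,s["vfov"],s["k1"],ray(s,[[320,200],[0,0],[639,0],[0,399],[639,399]],0).round())
o=manip.observe();print(o["time"],o["eef_pos"],o["tool_rot"])
E
```

```text
pics
top 43.18221886181523 -0.026104504624228735 [[  576.   -30.     0.]
 [ 1396.  1249.     0.]
 [ 1368. -1316.     0.]
 [ -153.  1161.     0.]
 [ -173. -1200.     0.]]
scene 55.19700957707609 0.0049600427052430346 [[  568.    16.     0.]
 [-1523.   238.     0.]
 [ 1418.  2057.     0.]
 [  159.  -956.     0.]
 [ 1631.   -96.     0.]]
0.1 [264.81646414 565.73984405 184.91105243] [-3.14053694e+00  8.54951039e-05  2.70385068e+00]
```

View pics/top0.png

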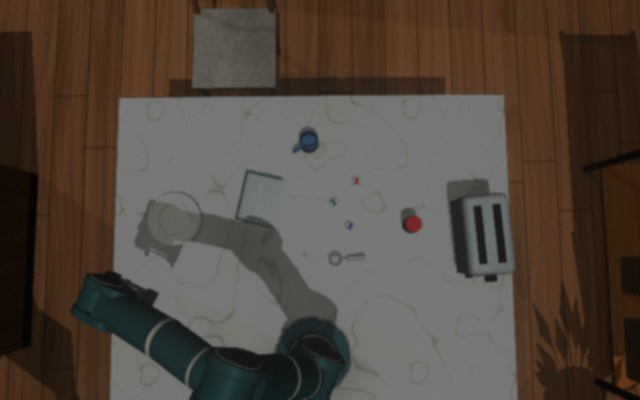

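View pics/scene0.png

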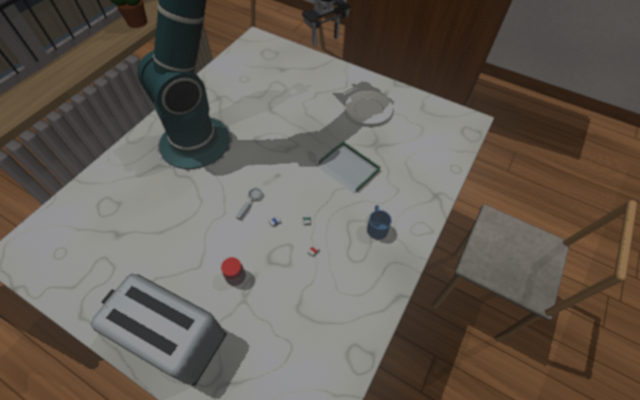

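The top view shows the tray at about (260,198), open to the right; red (356,181), green (333,202), blue (349,225); jar (412,223), mug (308,140), spoon (345,258). Next I'll zoom in.

```bash
python3 - <<'E'
from h import *
import pickle
s=pickle.load(open("top.pkl","rb"))
c=s["img"][155:275,225:385]
c=cv2.resize(c,None,fx=5,fy=5,interpolation=cv2.INTER_CUBIC)
cv2.imwrite("pics/top1.png",cv2.convertScaleAbs(c,alpha=1.6))
E
```

```text
(no output)
```

View pics/top1.png

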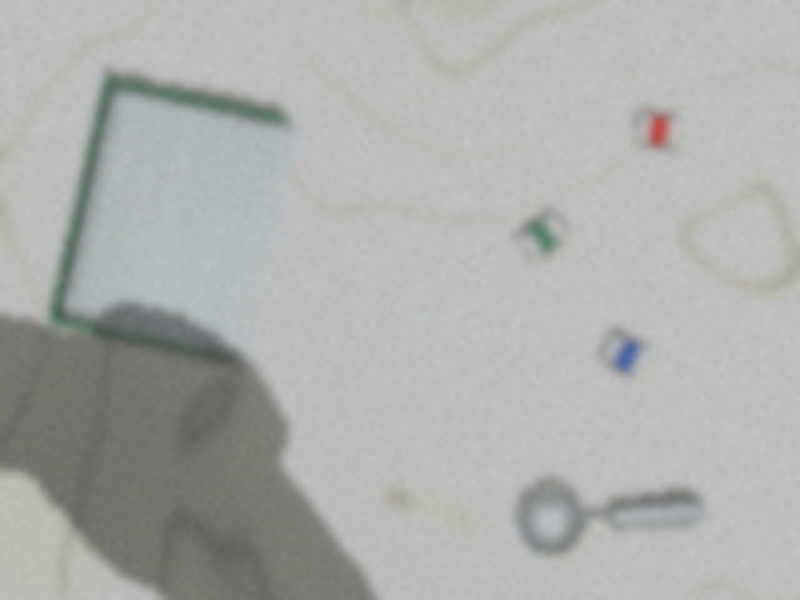

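In the zoom (5x, offset 225,155): tray wall-top corners at (108,75), (288,118), (53,322), (240,358); lumps red (657,130), green (543,234), blue (627,354); spoon from (520,515) to (702,505).

```bash
python3 - <<'E'
from h import *
import pickle
s=pickle.load(open("top.pkl","rb"))
f=lambda p:np.array(p)/5+[225-.4,155-.4]
T=ray(s,f([[108,72],[290,116],[53,322],[240,360]]),22);print(T.round(1))
for a,b in((0,1),(0,2),(1,3),(2,3)):print(np.linalg.norm(T[a]-T[b]).round(1))
im=s["img"].astype(int);b,g,r=im[...,0],im[...,1],im[...,2]
for n,m in(("red",r-np.maximum(g,b)),("green",g-np.maximum(r,b)),("blue",b-np.maximum(r,g))):
    c={"red":(356,181),"green":(333,202),"blue":(350,226)}[n]
    m=m.copy();k=np.zeros_like(m);k[c[1]-7:c[1]+8,c[0]-7:c[0]+8]=1;w=np.clip(m-12,0,None)*k
    y,x=np.mgrid[:400,:640];q=[(w*x).sum()/w.sum(),(w*y).sum()/w.sum()]
    print(n,np.round(q,1),ray(s,[q],15).round(1))
print("spoon",ray(s,f([[520,515],[702,505],[555,555]]),5).round())
print("jar",ray(s,[[412,224]],84).round(),"mug",ray(s,[[309,139],[293,151]],75).round())
s2=pickle.load(open("scene.pkl","rb"))
print("scene r,g,b",ray(s2,[[313,251],[307,221],[275,222]],15).round(),"tray mouth corners",ray(s2,[[319,166],[357,190]],3).round(), "jar cap",ray(s2,[[232,266]],84).round(),"mug",ray(s2,[[379,217]],75).round())
E
```

```text
[[693.8 247.   22. ]
 [658.9 109.6  22. ]
 [505.4 287.2  22. ]
 [475.8 147.3  22. ]]
141.8
192.7
187.0
143.0
red [356.2 180.6] [[ 646.5 -167.9   15. ]]
green [332.9 201.6] [[567.7 -78.9  15. ]]
blue [349.9 225.8] [[ 476.5 -141.2   15. ]]
spoon [[ 359.  -60.    5.]
 [ 365. -197.    5.]
 [ 329.  -86.    5.]]
jar [[ 478. -361.   84.]] mug [[795.   8.  75.]
 [751.  67.  75.]]
scene r,g,b [[ 653. -175.   15.]
 [ 578.  -89.   15.]
 [ 486. -148.   15.]] tray mouth corners [[488. 145.   3.]
 [663. 120.   3.]] jar cap [[ 488. -368.   84.]] mug [[791.  15.  75.]]
```

```bash
R='[15,-34.5,0,0,0,-3.85]'; python3 -m inch '[[[15,-34.5,0,0,0,-3.85],[15,-34.5,0,0,0,-3.85],[15,-34.5,0,0,0,-3.85],[15,-34.5,0,0,0,-3.85],[15,-34.5,0,0,0,-3.85],[15,-34.5,0,0,0,-3.85],[15,-34.5,0,0,0,-3.85],[15,-34.5,0,0,0,-3.85],[15,-34.5,0,0,0,-3.85],[15,-34.5,0,0,0,-3.85]]]' 12 10
```

```text
time: 0.93
eef_pos: [415.2, 219.2, 185.4]
tool_rot: [-3.141, -0.0, 2.029]
ft_force: [0.5, 0.2, -1.2]
grip_width: 30.5
gripper_force: 0.0
```

```bash
python3 -m inch '[[[15,-34.5,0,0,0,-3.85],[15,-34.5,0,0,0,-3.85],[15,-34.5,0,0,0,-3.85],[15,-34.5,0,0,0,-3.85],[15,-34.5,0,0,0,-3.85],[15,-34.5,0,0,0,-3.85],[15,-34.5,0,0,0,-3.85],[15,-34.5,0,0,0,-3.85],[15,-34.5,0,0,0,-3.85],[10,-34.5,0,0,0,-3.85],[0,0,0,0,0,0],[0,0,0,0,0,0]]]'
python3 - <<'E'
from h import *
import pickle
s=snapshot("wrist"); pickle.dump(s,open("wrist.pkl","wb")); cv2.imwrite("pics/w0.png",s["img"])
print(ray(s,[[320,200],[0,0],[639,0],[0,399],[639,399]],0).round())
print(proj(s,[[646.5,-168,15],[568,-79,15],[476.5,-141,15],[568,120,0]]).round())
o=manip.observe();print(o["time"],o["eef_pos"],o["tool_rot"],o["grip_width"])
E
```

```text
time: 1.93
eef_pos: [559.6, -126.1, 184.9]
tool_rot: [-3.141, 0.001, 1.356]
ft_force: [-0.6, 1.3, 0.2]
grip_width: 12.1
gripper_force: 0.0
[[ 549. -158.    0.]
 [ 249.  146.    0.]
 [ 948.   -7.    0.]
 [ -27. -374.    0.]
 [ 979. -592.    0.]]
[[398. 195.]
 [321. 138.]
 [261. 202.]
 [282. -46.]]
1.9833 [ 559.67482614 -124.2554619   184.93138419] [-3.14060319e+00  3.35895746e-04  1.35926999e+00] 12.16587519326559
```

View pics/w0.png

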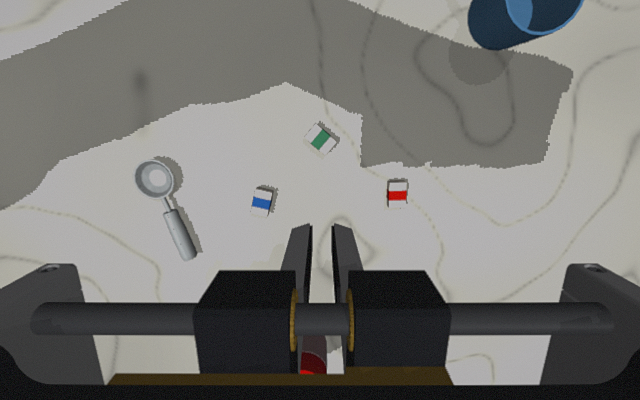

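The wrist view shows green (321,138), blue (262,202) and red (398,193), all matching the positions from the top camera. The fingers are clear of them.

```bash
cat >> h.py <<'E'
M=np.array([568.3,120.4]);U=np.array([.209,.978]);V=np.array([-.978,.209])
def lumps(s,z=15,boxes=None):
    im=s["img"].astype(int);b,g,r=im[...,0],im[...,1],im[...,2]
    for n,m in(("red",r-np.maximum(g,b)),("green",g-np.maximum(r,b)),("blue",b-np.maximum(r,g))):
        if boxes and n not in boxes: continue
        k=(m>35).astype(np.uint8)
        if boxes: x0,y0,x1,y1=boxes[n];q=np.zeros_like(k);q[y0:y1,x0:x1]=1;k*=q
        N,l,st,c=cv2.connectedComponentsWithStats(k)
        for i in range(1,N):
            if st[i,4]>25:
                p=ray(s,[c[i]],z)[0,:2];d=p-M
                box=cv2.boxPoints(cv2.minAreaRect(np.argwhere(l==i)[:,::-1].astype(np.float32)))
                e=ray(s,box,z)[:,:2]; e1,e2=e[1]-e[0],e[2]-e[1]
                L=e1 if np.hypot(*e1)>np.hypot(*e2) else e2  # band long side = width dir
                print(n,st[i,4],c[i].round(),"xy",p.round(1),"ab",(d@U).round(1),(d@V).round(1),"band",np.hypot(*e1).round(),np.hypot(*e2).round(),"dir",np.degrees(np.arctan2(L[1],L[0])).round()%180)
E
python3 - <<'E'
from h import *
import pickle
lumps(pickle.load(open("wrist.pkl","rb")),15,dict(red=(370,160,420,220),green=(300,115,350,160),blue=(240,180,290,225)))
E
```

```text
red 193 [397. 195.] xy [ 645.5 -168.3] ab -266.2 -135.9 band 24.0 13.0 dir 168.0
blue 163 [261. 203.] xy [ 476.8 -141.7] ab -275.4 34.7 band 12.0 22.0 dir 155.0
```

```bash
python3 -m inch '[[[0,0,-36,0,0,0],[0,0,-36,0,0,0],[0,0,-36,0,0,0],[0,0,-36,0,0,0],[0,0,-22,0,0,0],[0,0,-11,0,0,0],[0,0,0,0,0,0],[1.6,7.8,0,0,0,0],[1.6,7.8,0,0,0,0],[1.6,7.8,0,0,0,0],[1.6,7.8,0,0,0,0],[1.6,7.8,0,0,0,0]]]'
python3 -c "
from h import *
s=snapshot('wrist');lumps(s);print(manip.observe()['eef_pos'])"
```

```text
time: 2.98
eef_pos: [568.7, -83.6, 9.3]
tool_rot: [3.14, -0.001, 1.361]
ft_force: [0.2, 0.2, 0.5]
grip_width: 12.1
gripper_force: 0.0
[568.95235342 -81.7850315    8.95550801]
```

```bash
python3 -m inch '[[[2.1,9.8,0,0,0,0],[2.1,9.8,0,0,0,0],[2.1,9.8,0,0,0,0],[2.1,9.8,0,0,0,0],[2.1,9.8,0,0,0,0],[2.1,9.8,0,0,0,0],[2.1,9.8,0,0,0,0],[2.1,9.8,0,0,0,0],[2.1,9.8,0,0,0,0],[2.1,9.8,0,0,0,0],[2.1,9.8,0,0,0,0],[2.1,9.8,0,0,0,0]]]'
python3 -c "
from h import *
s=snapshot('wrist');cv2.imwrite('pics/w1.png',s['img'])"
```

```text
time: 4.03
eef_pos: [593.4, 33.6, 8.4]
tool_rot: [-3.142, 0.0, 1.36]
ft_force: [-0.3, 0.4, 0.0]
grip_width: 12.0
gripper_force: 0.0
```

View pics/w1.png

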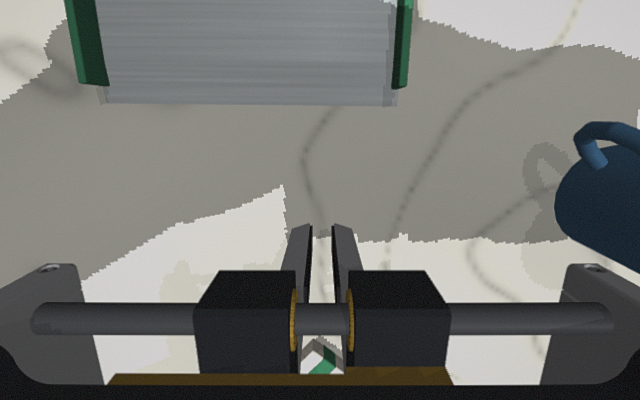

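```bash
python3 -c "
from h import *
s=snapshot('wrist');o=manip.observe();t=np.array(o['eef_pos']);print(t)
print(proj(s,[t,t+[0,0,60],t+[0,0,100],[568,-79,15]]).round(),ray(s,[[322,360],[100,104],[392,106],[322,380]],5).round())
K,d,r,tv=cam(s);print(-cv2.Rodrigues(r)[0].T@tv)
p=snapshot('top');lumps(p)
c=p['img'][155:275,225:385];cv2.imwrite('pics/top2.png',cv2.convertScaleAbs(cv2.resize(c,None,fx=5,fy=5,interpolation=2),alpha=1.6))"
```

```text
[593.4497649   34.79378386   8.30148818]
[[323. 229.]
 [324. 273.]
 [324. 326.]
 [321. 373.]] [[569. -76.   5.]
 [472. 146.   5.]
 [653. 106.   5.]
 [565. -95.   5.]]
[608.51696949 110.67719533 206.4569635 ]
red 145 [139.  22.] xy [1285.2  675.2] ab 692.4 -585.2 band 210.0 22.0 dir 0.0
red 54 [183.  20.] xy [1291.1  501.6] ab 523.9 -627.2 band 20.0 83.0 dir 1.0
red 68 [401.  34.] xy [1221.5 -351.7] ab -325.2 -737.5 band 20.0 94.0 dir 178.0
red 28 [446.  46.] xy [1170.6 -528.4] ab -508.6 -724.7 band 9.0 61.0 dir 1.0
red 216 [413. 223.] xy [ 482.9 -379.1] ab -506.4 -20.9 band 56.0 56.0 dir 89.0
red 29 [617. 359.] xy [  -24.4 -1115.6] ab -1332.7 321.4 band 22.0 22.0 dir 89.0
red 175 [624. 378.] xy [  -92.7 -1138.7] ab -1369.5 383.3 band 57.0 96.0 dir 20.0
```

View pics/top2.png

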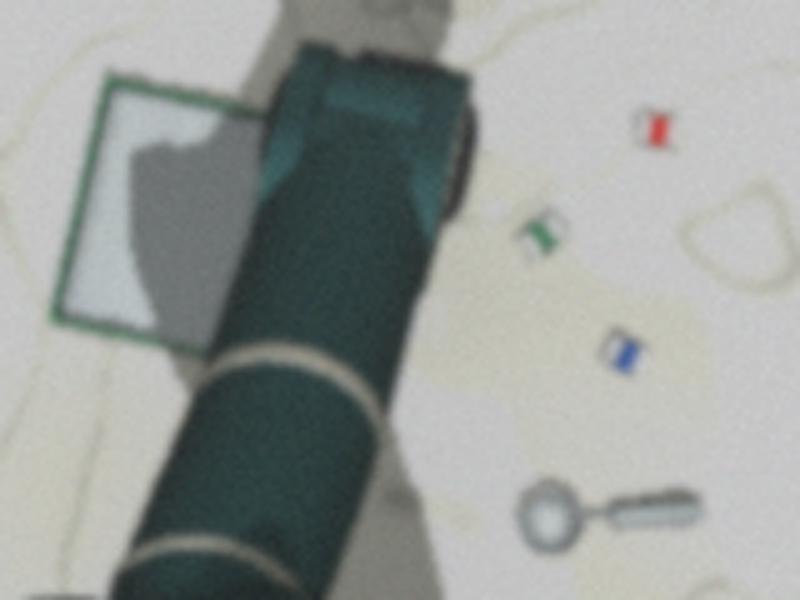

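The lump hasn't moved (green still at (543,234) in the 5x crop), so the tips must have passed over it. I'll find the true tip height by lowering gently onto clear table.

```bash
python3 -m inch '[[[0,0,-1,0,0,0],[0,0,-1,0,0,0],[0,0,-1,0,0,0],[0,0,-1,0,0,0],[0,0,0,0,0,0]]]'; python3 -m inch '[[[0,0,-1,0,0,0],[0,0,-1,0,0,0],[0,0,0,0,0,0]]]';python3 -c "
from h import *
s=snapshot('wrist');cv2.imwrite('pics/w2.png',cv2.resize(s['img'][180:380,260:390],None,fx=3,fy=3))
np.set_printoptions(precision=2,suppress=True)
p=np.array([[62,0],[62,0]]);print({k:np.round(v,3) for k,v in manip.observe().items()})"
```

```text
time: 4.6
eef_pos: [593.0, 32.3, 4.2]
tool_rot: [-3.141, 0.0, 1.359]
ft_force: [0.1, -0.7, -0.0]
grip_width: 12.0
gripper_force: 0.0
time: 4.85
eef_pos: [593.1, 32.6, 2.2]
tool_rot: [-3.141, 0.0, 1.36]
ft_force: [-0.5, 0.1, 0.2]
grip_width: 12.1
gripper_force: 0.0
{'time': np.float64(4.9), 'qpos': array([-0.46,  0.64,  0.47,  1.83, -0.4 ,  0.76,  0.01]), 'qd': array([-0., -0.,  0., -0., -0.,  0.,  0.]), 'effort': array([  0.07, -87.23,  13.55, -30.2 ,  -0.06,  -0.02,   0.02]), 'eef_pos': array([593.09,  32.6 ,   2.31]), 'tool_rot': array([-3.14,  0.  ,  1.36]), 'ft_force': array([ 0.28,  0.25, -0.45]), 'moment': array([-0.04,  0.14,  0.03]), 'gripper_force': np.float64(0.0), 'grip_width': np.float64(12.367)}
```

View pics/w2.png

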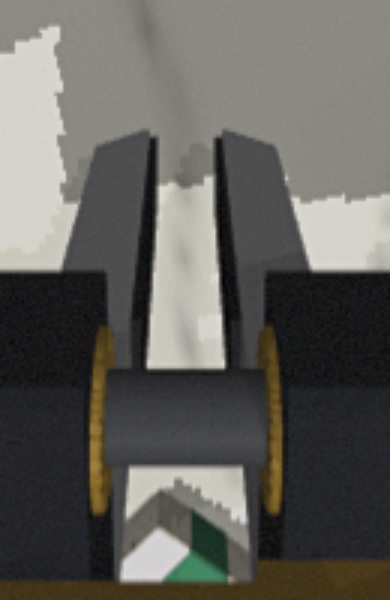

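The crop shows the fingertips at (150,135) and (220,135), still apparently above the table, and green behind them at (190,550). I'll keep lowering.

```bash
for i in 1 2 3 4; do :; done; python3 -m inch '[[[0,0,-1,0,0,0],[0,0,-1,0,0,0],[0,0,0,0,0,0]]]' | grep -E 'eef|ft'; python3 -m inch '[[[0,0,-1,0,0,0],[0,0,-1,0,0,0],[0,0,0,0,0,0]]]'| grep -E 'eef|ft'
```

```text
eef_pos: [593.0, 32.7, 0.2]
ft_force: [-0.4, 0.5, -0.1]
eef_pos: [593.0, 32.6, -1.8]
ft_force: [-0.4, 0.5, -0.3]
```

```bash
python3 -m inch '[[[0,0,-1,0,0,0],[0,0,-1,0,0,0],[0,0,0,0,0,0]]]' | grep -E 'eef|ft'; python3 -m inch '[[[0,0,-1,0,0,0],[0,0,-1,0,0,0],[0,0,0,0,0,0]]]'| grep -E 'eef|ft'
```

```text
eef_pos: [593.1, 32.6, -3.8]
ft_force: [-0.4, 0.8, 0.2]
eef_pos: [593.0, 32.7, -5.8]
ft_force: [-0.1, 0.6, 0.1]
```

```bash
python3 -m inch '[[[0,0,-1,0,0,0],[0,0,0,0,0,0]]]' | grep -E 'eef|ft'; python3 -c "
from h import *
print(manip.grip_point_offset, [a for a in dir(manip) if a[0]!='_'])"
```

```text
eef_pos: [593.1, 32.6, -6.7]
ft_force: [-0.2, -1.2, 1.1]
18.8 ['IKError', 'grip_point_offset', 'observe', 'sign_off']
```

```bash
python3 -m inch '[[[0,0,-0.7,0,0,0],[0,0,0,0,0,0]]]' | grep -E 'eef|ft'
```

```text
eef_pos: [593.1, 32.6, -7.4]
ft_force: [1.1, 0.1, 0.3]
```

```bash
python3 -m inch '[[[0,0,-0.7,0,0,0],[0,0,0,0,0,0]]]' | grep -E 'eef|ft'
```

```text
eef_pos: [593.1, 32.7, -8.1]
ft_force: [-0.1, -0.6, 0.1]
```

```bash
python3 -m inch '[[[0,0,-1,0,0,0],[0,0,0,0,0,0]]]' | grep -E 'eef|ft'
```

```text
eef_pos: [593.1, 32.6, -9.1]
ft_force: [-0.5, -0.4, -0.1]
```

```bash
python3 -m inch '[[[0,0,-1,0,0,0],[0,0,0,0,0,0]]]' | grep -E 'eef|ft'
```

```text
eef_pos: [593.1, 32.7, -10.1]
ft_force: [0.5, -0.1, -0.2]
```

```bash
python3 -m inch '[[[0,0,-1,0,0,0],[0,0,0,0,0,0]]]' | grep -E 'eef|ft'; python3 -c "
from h import *
s=snapshot('wrist');cv2.imwrite('pics/w3.png',cv2.resize(s['img'][200:300,270:380],None,fx=5,fy=5))"
```

```text
eef_pos: [593.1, 32.6, -11.1]
ft_force: [-0.3, 0.3, 1.1]
```

View pics/w3.png

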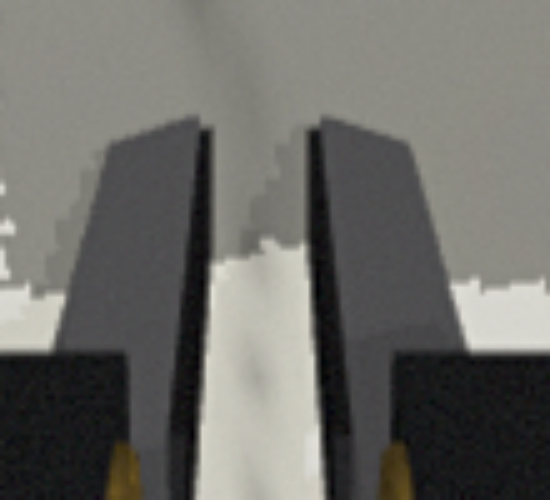

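In the crop the tips at (200,118) and (320,118) are nearly meeting their shadow at (300,125), so the table is close.

```bash
python3 -m inch '[[[0,0,-0.7,0,0,0],[0,0,0,0,0,0]]]' | grep -E 'eef|ft';python3 -m inch '[[[0,0,-0.7,0,0,0],[0,0,0,0,0,0]]]' | grep -E 'eef|ft'
```

```text
eef_pos: [593.1, 32.6, -11.8]
ft_force: [-0.2, -0.7, -0.2]
eef_pos: [593.1, 32.6, -12.5]
ft_force: [-0.3, 0.2, -0.6]
```

```bash
python3 -m inch '[[[0,0,-0.7,0,0,0],[0,0,0,0,0,0]]]' | grep -E 'eef|ft';python3 -m inch '[[[0,0,-0.7,0,0,0],[0,0,0,0,0,0]]]' | grep -E 'eef|ft'
```

```text
eef_pos: [593.1, 32.7, -13.2]
ft_force: [0.6, 0.4, -0.5]
eef_pos: [593.1, 32.6, -13.9]
ft_force: [-0.5, -0.2, -0.6]
```

```bash
python3 -m inch '[[[0,0,-0.7,0,0,0],[0,0,0,0,0,0]]]' | grep -E 'eef|ft';python3 -m inch '[[[0,0,-0.7,0,0,0],[0,0,0,0,0,0]]]' | grep -E 'eef|ft'
```

```text
eef_pos: [593.1, 32.7, -14.6]
ft_force: [-0.2, 0.2, 0.3]
eef_pos: [593.1, 32.6, -15.3]
ft_force: [-0.2, -1.0, -0.1]
```

```bash
python3 -m inch '[[[0,0,-0.7,0,0,0],[0,0,0,0,0,0]]]' | grep -E 'eef|ft';python3 -m inch '[[[0,0,-0.7,0,0,0],[0,0,0,0,0,0]]]' | grep -E 'eef|ft'
```

```text
eef_pos: [593.1, 32.7, -16.0]
ft_force: [-0.2, -0.5, -0.9]
eef_pos: [593.1, 32.6, -16.7]
ft_force: [0.9, 0.8, -0.4]
```

```bash
python3 -m inch '[[[0,0,-0.7,0,0,0],[0,0,0,0,0,0]]]' | grep -E 'eef|ft';python3 -m inch '[[[0,0,-0.7,0,0,0],[0,0,0,0,0,0]]]' | grep -E 'eef|ft'
```

```text
eef_pos: [593.1, 32.6, -17.4]
ft_force: [0.3, -0.4, 0.9]
eef_pos: [593.1, 32.6, -18.1]
ft_force: [0.8, -0.1, -0.7]
```

```bash
cat > ok.py <<'E'
from cell import manip
import sys
o=manip.observe();print(o["eef_pos"].round(1) if hasattr(o["eef_pos"],"round") else o["eef_pos"],o["ft_force"][2])
sys.exit(abs(o["ft_force"][2])>3)
E
python3 -m inch '[[[0,0,-0.7,0,0,0],[0,0,0,0,0,0]]]' >/dev/null && python3 ok.py && python3 -m inch '[[[0,0,-0.7,0,0,0],[0,0,0,0,0,0]]]' >/dev/null && python3 ok.py && python3 -m inch '[[[0,0,-0.7,0,0,0],[0,0,0,0,0,0]]]' >/dev/null && python3 ok.py && python3 -m inch '[[[0,0,-0.7,0,0,0],[0,0,0,0,0,0]]]' >/dev/null && python3 ok.py && python3 -m inch '[[[0,0,-0.7,0,0,0],[0,0,0,0,0,0]]]' >/dev/null && python3 ok.py && python3 -m inch '[[[0,0,-0.7,0,0,0],[0,0,0,0,0,0]]]' >/dev/null && python3 ok.py && python3 -m inch '[[[0,0,-0.7,0,0,0],[0,0,0,0,0,0]]]' >/dev/null && python3 ok.py && python3 -m inch '[[[0,0,-0.7,0,0,0],[0,0,0,0,0,0]]]' >/dev/null && python3 ok.py
python3 -c "
from h import *
s=snapshot('wrist');cv2.imwrite('pics/w4.png',s['img']);print(cam(s)[0][0,0])"
```

```text
[593.1  32.6 -18.8] 1.0442424078496195
305.05055736599576False
```

```bash
sed -i 's/sys.exit(/sys.exit(int(/;s/>3)/>3))/' ok.py
python3 -m inch '[[[0,0,-0.7,0,0,0],[0,0,0,0,0,0]]]' >/dev/null && python3 ok.py && python3 -m inch '[[[0,0,-0.7,0,0,0],[0,0,0,0,0,0]]]' >/dev/null && python3 ok.py && python3 -m inch '[[[0,0,-0.7,0,0,0],[0,0,0,0,0,0]]]' >/dev/null && python3 ok.py && python3 -m inch '[[[0,0,-0.7,0,0,0],[0,0,0,0,0,0]]]' >/dev/null && python3 ok.py && python3 -m inch '[[[0,0,-0.7,0,0,0],[0,0,0,0,0,0]]]' >/dev/null && python3 ok.py && python3 -m inch '[[[0,0,-0.7,0,0,0],[0,0,0,0,0,0]]]' >/dev/null && python3 ok.py && python3 -m inch '[[[0,0,-0.7,0,0,0],[0,0,0,0,0,0]]]' >/dev/null && python3 ok.py && python3 -m inch '[[[0,0,-0.7,0,0,0],[0,0,0,0,0,0]]]' >/dev/null && python3 ok.py
```

```text
[593.1  32.6 -19.5] 0.19510145472834617
[593.2  32.7 -19.7] 8.371045889413192
```

The table is reached at a reading of -19.6, so the tip's true height is the reading plus 19.6. Working reading is therefore about -12 (tip 7.6 mm). Now I'll rise, go back behind green and lower again.

```bash
python3 -m inch '[[[0,0,25,0,0,0],[0,0,25,0,0,0],[-4.3,-20,0,0,0,0],[-4.3,-20,0,0,0,0],[-4.3,-20,0,0,0,0],[-4.3,-20,0,0,0,0],[-4.3,-20,0,0,0,0],[-4.3,-20,0,0,0,0],[-4.3,-20,0,0,0,0],[-3.9,-20,0,0,0,0],[0,0,-21,0,0,0],[0,0,-21,0,0,0]]]' | grep eef; python3 -m inch '[[[0,0,0,0,0,0],[0,0,0,0,0,0],[1.7,7.8,0,0,0,0],[1.7,7.8,0,0,0,0],[1.7,7.8,0,0,0,0],[1.7,7.8,0,0,0,0],[1.7,7.8,0,0,0,0],[1.7,7.8,0,0,0,0],[1.7,7.8,0,0,0,0],[1.7,7.8,0,0,0,0],[1.7,7.8,0,0,0,0],[1.7,7.8,0,0,0,0]]]'| grep -E 'eef|ft'
python3 -c "
from h import *
s=snapshot('top');print(snapshot('wrist')['img'].shape)
im=s['img'].astype(int)[190:215,320:345];m=im[...,1]-np.maximum(im[...,0],im[...,2]);print('green px at old place',(m>12).sum())"
```

```text
eef_pos: [559.8, -128.9, -11.7]
eef_pos: [576.3, -48.6, -12.1]
ft_force: [-0.0, -0.1, -0.3]
(400, 640, 3)
green px at old place 0
```

```bash
python3 -m inch '[[[2.1,9.8,0,0,0,0],[2.1,9.8,0,0,0,0],[2.1,9.8,0,0,0,0],[2.1,9.8,0,0,0,0],[2.1,9.8,0,0,0,0],[2.1,9.8,0,0,0,0],[2.1,9.8,0,0,0,0],[2.1,9.8,0,0,0,0],[2.1,9.8,0,0,0,0],[2.1,9.8,0,0,0,0],[0,0,0,0,0,0]]]'| grep -E 'eef|ft'
python3 -c "
from h import *
s=snapshot('wrist');cv2.imwrite('pics/w5.png',s['img'])
im=s['img'].astype(int);m=im[...,1]-np.maximum(im[...,0],im[...,2]);k=(m>20).astype(np.uint8)
N,l,st,c=cv2.connectedComponentsWithStats(k)
for i in range(1,N):
  if st[i,4]>15:
    p=ray(s,[c[i]],15)[0,:2];print(st[i,:],p.round(),((p-M)@U).round(),((p-M)@V).round())"
```

```text
eef_pos: [597.5, 51.3, -12.2]
ft_force: [0.1, 0.4, 0.1]
[ 33   0  30 115 803] [479. 183.] 43.0 101.0
[407   0  18 119 880] [665. 143.] 43.0 -90.0
[295 187  33  39 665] [596.  76.] -38.0 -36.0
```

View pics/w5.png

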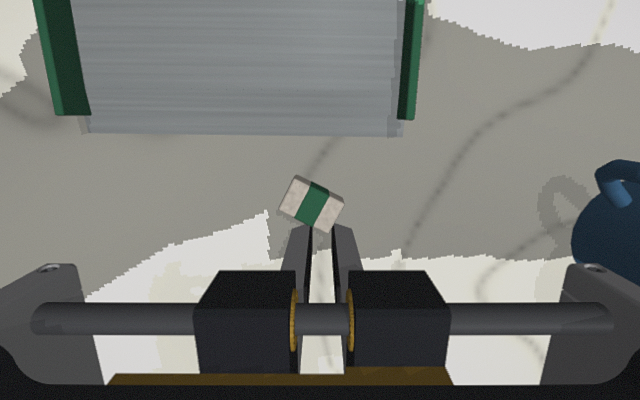

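The wrist picture shows green at (311,203) ahead of the fingertips, with the tray's front edge at rows 133–137 (x from 85 to 400).

```bash
python3 -m inch '[[[2.1,9.8,0,0,0,0],[2.1,9.8,0,0,0,0],[2.1,9.8,0,0,0,0],[2.1,9.8,0,0,0,0],[2.1,9.8,0,0,0,0],[2.1,9.8,0,0,0,0],[2.1,9.8,0,0,0,0],[2.1,9.8,0,0,0,0],[2.1,9.8,0,0,0,0],[2.1,9.8,0,0,0,0],[2.1,9.8,0,0,0,0],[1,5,0,0,0,0]]]'| grep -E 'eef|ft'
cat >> h.py <<'E'
def look(thr=20):
    s=snapshot('wrist')
    im=s['img'].astype(int);b,g,r=im[...,0],im[...,1],im[...,2]
    for n,m in(("red",r-np.maximum(g,b)),("green",g-np.maximum(r,b)),("blue",b-np.maximum(r,g))):
        N,l,st,c=cv2.connectedComponentsWithStats((m>thr).astype(np.uint8))
        for i in range(1,N):
            if st[i,4]>40:
                for z in (15,):
                    p=ray(s,[c[i]],z)[0,:2];print(n,st[i,:],p.round(),"a",((p-M)@U).round(),"b",((p-M)@V).round())
    e=np.array(manip.observe()["eef_pos"]);d=e[:2]-M;print("tool",e.round(1),"a",(d@U).round(1),"b",(d@V).round(1))
    return s
E
python3 -c "
from h import *
import glob
s=look();cv2.imwrite('pics/w6.png',s['img'])"
```

```text
eef_pos: [621.4, 163.3, -12.1]
ft_force: [0.9, -0.5, 0.4]
red [349 296   5  55 166] [627. 101.] a -6.0 b -62.0
red [290 301   6  50 206] [589. 110.] a -6.0 b -22.0
green [  47   65  374  237 6582] [588. 244.] a 125.0 b 7.0
green [294 189  36  41 730] [619. 186.] a 75.0 b -36.0
tool [621.4 163.8 -12.2] a 53.5 b -42.9
```

```bash
python3 -m inch '[[[0,0,35,0,0,0],[0,0,30,0,0,0],[-15.5,-35.2,0,0,0,0],[-15.5,-35.2,0,0,0,0],[-15.5,-35.2,0,0,0,0],[-15.5,-35.2,0,0,0,0],[-15.5,-35.2,0,0,0,0],[-15.5,-35.2,0,0,0,0],[-15.5,-35.2,0,0,0,0],[-15.5,-35.2,0,0,0,0],[-15.5,-35.2,0,0,0,0],[-15.5,-35.2,0,0,0,0]]]'| grep -E 'eef|ft'
python3 -m inch '[[[0,0,0,0,0,0]]]' >/dev/null; python3 -c "
from h import *
s=look()"
```

```text
eef_pos: [465.1, -192.3, 53.2]
ft_force: [0.6, -0.0, 0.5]
red [523 115  43  19 688] [ 641. -168.] a -266.0 b -132.0
red [290 307   5  43 119] [ 410. -304.] a -448.0 b 67.0
red [350 328   4  22  51] [ 462. -325.] a -457.0 b 11.0
blue [310 128  31  22 458] [ 476. -142.] a -276.0 b 35.0
tool [ 464.4 -194.3   53.3] a -329.5 b 35.8
```

```bash
python3 -m inch '[[[0,0,-35,0,0,0],[0,0,-20,0,0,0],[0,0,-10,0,0,0],[0,0,0,0,0,0],[2.1,9.8,0,0,0,0],[1.7,7.8,0,0,0,0],[1.7,7.8,0,0,0,0],[1.7,7.8,0,0,0,0],[2.1,9.8,0,0,0,0],[2.1,9.8,0,0,0,0],[2.1,9.8,0,0,0,0],[2.1,9.8,0,0,0,0]]]'| grep -E 'eef|ft'
python3 -m inch '[[[2.1,9.8,0,0,0,0],[2.1,9.8,0,0,0,0],[2.1,9.8,0,0,0,0],[2.1,9.8,0,0,0,0],[2.1,9.8,0,0,0,0],[2.1,9.8,0,0,0,0],[2.1,9.8,0,0,0,0],[2.1,9.8,0,0,0,0],[2.1,9.8,0,0,0,0],[2.1,9.8,0,0,0,0],[2.1,9.8,0,0,0,0],[2.1,9.8,0,0,0,0]]]'| grep -E 'eef|ft'
python3 -c "
from h import *
s=look()"
```

```text
eef_pos: [482.1, -116.9, -12.0]
ft_force: [0.2, 0.3, 0.3]
eef_pos: [507.2, 0.4, -12.1]
ft_force: [-0.3, -0.8, 0.1]
red [290 302   5  49 169] [475. -53.] a -189.0 b 55.0
red [350 314   4  36 102] [512. -65.] a -193.0 b 16.0
blue [298 189  40  24 751] [509.  28.] a -103.0 b 38.0
tool [507.7   2.5 -12.2] a -128.0 b 34.7
```

```bash
python3 -m inch '[[[2.1,9.8,0,0,0,0],[2.1,9.8,0,0,0,0],[2.1,9.8,0,0,0,0],[2.1,9.8,0,0,0,0],[2.1,9.8,0,0,0,0],[2.1,9.8,0,0,0,0],[2.1,9.8,0,0,0,0],[2.1,9.8,0,0,0,0],[2.1,9.8,0,0,0,0],[2.1,9.8,0,0,0,0],[2.1,9.8,0,0,0,0],[2.1,9.8,0,0,0,0]]]'| grep -E 'eef|ft'
python3 -m inch '[[[2.1,9.8,0,0,0,0],[2.1,9.8,0,0,0,0],[2.1,9.8,0,0,0,0],[2.1,9.8,0,0,0,0],[2.1,9.8,0,0,0,0],[1,5,0,0,0,0],[0,0,0,0,0,0]]]'| grep -E 'eef|ft'
python3 -c "
from h import *
s=look();o=manip.observe();print(o['time'],o['qpos'])"
```

```text
eef_pos: [532.5, 118.0, -12.1]
ft_force: [-0.0, -0.7, -0.3]
eef_pos: [543.8, 172.5, -12.2]
ft_force: [0.0, -0.1, -0.2]
red [349 297   5  54 169] [550. 112.] a -12.0 b 16.0
red [290 302   6  49 197] [511. 119.] a -13.0 b 55.0
green [ 200   49  376  249 6862] [592. 242.] a 124.0 b 2.0
green [426 177  38  40 736] [619. 187.] a 75.0 b -36.0
blue [298 188  40  25 793] [546. 200.] a 73.0 b 38.0
tool [543.7 171.4 -12.2] a 44.8 b 34.7
18.1 [-0.74926828  0.64255032  0.50744446  1.89830602 -0.45853137  0.7177045
 -0.18450467]
```

```bash
python3 -m inch '[[[2.1,9.8,0,0,0,0],[2.1,9.8,0,0,0,0],[2.1,9.8,0,0,0,0],[1.8,8,0,0,0,0],[0,0,0,0,0,0],[0,0,30,0,0,0],[0,0,15,0,0,0],[20,-23,0,0,0,0],[20,-23,0,0,0,0],[20,-20,0,0,0,0],[0,0,0,0,0,0]]]'| grep -E 'eef|ft'
python3 -c "
from h import *
s=look()"
```

```text
eef_pos: [615.0, 136.8, 33.5]
ft_force: [0.5, -0.1, 0.2]
red [290 302   6  49 191] [569.  49.] a -69.0 b -16.0
red [349 311   5  40 123] [617.  34.] a -74.0 b -66.0
green [ 100   30  302  208 4584] [592. 239.] a 121.0 b 2.0
green [298 135  30  34 510] [618. 187.] a 76.0 b -35.0
blue [186  86  39  23 727] [556. 238.] a 113.0 b 37.0
blue [524 272  38  30 476] [778.  40.] a -35.0 b -221.0
blue [526 336  21  21  91] [769. -14.] a -89.0 b -225.0
tool [613.4 139.1  33. ] a 27.7 b -40.1
```

```bash
python3 -m inch '[[[0,0,-25,0,0,0],[0,0,-15,0,0,0],[0,0,-5,0,0,0],[0,0,0,0,0,0],[2.1,9.8,0,0,0,0],[2.1,9.8,0,0,0,0],[2.1,9.8,0,0,0,0],[2.1,9.8,0,0,0,0],[2.1,9.8,0,0,0,0],[1.5,7,0,0,0,0],[0,0,0,0,0,0]]]'| grep -E 'eef|ft'
python3 -c "
from h import *
s=look()"
```

```text
eef_pos: [623.9, 200.9, -12.1]
ft_force: [-0.7, 0.7, -0.0]
red [290 295   6  56 210] [592. 148.] a 32.0 b -17.0
red [349 302   5  49 161] [630. 139.] a 31.0 b -56.0
green [  74  139  351  163 4732] [587. 252.] a 133.0 b 10.0
green [294 189  32  39 720] [621. 225.] a 113.0 b -29.0
green [113 335   9  19 112] [473. 158.] a 17.0 b 101.0
blue [174 196  46  25 881] [555. 238.] a 112.0 b 37.0
tool [623.9 199.5 -12.1] a 88.9 b -37.8
```

```bash
python3 -m inch '[[[0,0,35,0,0,0],[0,0,30,0,0,0],[3.2,-38,0,0,0,2.3],[3.2,-38,0,0,0,2.3],[3.2,-38,0,0,0,2.3],[3.2,-38,0,0,0,2.3],[3.2,-38,0,0,0,2.3],[3.2,-38,0,0,0,2.3],[3.2,-38,0,0,0,2.3],[3.2,-38,0,0,0,2.3],[3.2,-38,0,0,0,2.3],[3.2,-38,0,0,0,2.3]]]'| grep -E 'eef|ft'
python3 -m inch '[[[0,-38,0,0,0,0],[0,0,0,0,0,0],[0,0,0,0,0,0]]]'| grep -E 'eef|rot'
python3 -c "
from h import *
s=look()"
```

```text
eef_pos: [655.3, -184.2, 53.0]
ft_force: [0.0, -0.0, 0.5]
eef_pos: [654.5, -223.4, 52.8]
tool_rot: [-3.141, 0.001, 1.756]
red [310 129  32  26 501] [ 646. -169.] a -266.0 b -137.0
red [290 314   4  36 109] [ 648. -343.] a -436.0 b -175.0
red [ 94 338  18  43 329] [ 478. -407.] a -534.0 b -22.0
tool [ 655.1 -220.9   52.7] a -315.6 b -156.3
```

```bash
python3 -m inch '[[[0,0,-35,0,0,0],[0,0,-20,0,0,0],[0,0,-10,0,0,0],[0,0,0,0,0,0],[-1.5,7.8,0,0,0,0],[-1.5,7.8,0,0,0,0],[-1.5,7.8,0,0,0,0],[-1.5,7.8,0,0,0,0],[-1.5,7.8,0,0,0,0],[-1.9,9.8,0,0,0,0],[-1.9,9.8,0,0,0,0],[-1.9,9.8,0,0,0,0]]]'| grep -E 'eef|ft'
python3 -m inch '[[[-1.9,9.8,0,0,0,0],[-1.9,9.8,0,0,0,0],[-1.9,9.8,0,0,0,0],[-1.9,9.8,0,0,0,0],[-1.9,9.8,0,0,0,0],[-1.9,9.8,0,0,0,0],[-1.9,9.8,0,0,0,0],[-1.9,9.8,0,0,0,0],[-1.9,9.8,0,0,0,0],[-1.9,9.8,0,0,0,0]]]'| grep -E 'eef|ft'
python3 -c "
from h import *
s=look()"
```

```text
eef_pos: [642.5, -149.9, -12.0]
ft_force: [-0.1, -0.2, -0.5]
eef_pos: [623.4, -52.2, -12.1]
ft_force: [-0.6, 0.9, -0.6]
red [306 183  42  42 849] [620. -27.] a -134.0 b -82.0
red [290 305   4  46 139] [ 615. -116.] a -221.0 b -95.0
red [350 322   4  28  69] [ 655. -113.] a -210.0 b -133.0
blue [609  89  31  54 927] [770.  52.] a -24.0 b -212.0
tool [623.3 -49.7 -12.3] a -154.9 b -89.3
```

```bash
python3 -m inch '[[[-1.9,9.8,0,0,0,0],[-1.9,9.8,0,0,0,0],[-1.9,9.8,0,0,0,0],[-1.9,9.8,0,0,0,0],[-1.9,9.8,0,0,0,0],[-1.9,9.8,0,0,0,0],[-1.9,9.8,0,0,0,0],[-1.9,9.8,0,0,0,0],[-1.9,9.8,0,0,0,0],[-1.9,9.8,0,0,0,0],[-1.9,9.8,0,0,0,0],[-1.9,9.8,0,0,0,0]]]'| grep -E 'eef|ft'
python3 -m inch '[[[-1.9,9.8,0,0,0,0],[-1.9,9.8,0,0,0,0],[-1.9,9.8,0,0,0,0],[-1.9,9.8,0,0,0,0],[-1.9,9.8,0,0,0,0],[-1.9,9.8,0,0,0,0],[-1.9,9.8,0,0,0,0],[-1,5,0,0,0,0],[0,0,0,0,0,0]]]'| grep -E 'eef|ft'
python3 -c "
from h import *
s=look()"
```

```text
eef_pos: [600.6, 65.4, -12.1]
ft_force: [-0.7, -0.1, -0.5]
eef_pos: [586.2, 139.7, -12.1]
ft_force: [-0.3, -0.3, -1.0]
red [308 183  42  45 892] [584. 164.] a 46.0 b -6.0
red [290 296   6  55 213] [577.  79.] a -38.0 b -17.0
red [349 297   5  54 170] [616.  86.] a -24.0 b -54.0
green [ 133    0   64  191 1672] [487. 210.] a 70.0 b 98.0
green [ 359    0  201  291 3675] [653. 234.] a 129.0 b -59.0
green [395  90  44  45 939] [621. 225.] a 114.0 b -30.0
blue [ 275   37   49   46 1158] [554. 239.] a 113.0 b 38.0
tool [586.5 138.6 -12.1] a 21.6 b -14.0
```

```bash
python3 -m inch '[[[-0.5,8,0,0,0,0],[-0.5,8,0,0,0,0],[0,0,0,0,0,0],[0,-5,0,0,0,0],[0,0,30,0,0,0],[0,0,35,0,0,0],[0,-20,35,0,0,0],[0,-35,30,0,0,0],[0,-35,30,0,0,0],[0,-35,20,0,0,0],[0,0,0,0,0,0],[0,0,0,0,0,0]]]'| grep -E 'time|eef|ft'
python3 -c "
from h import *
s=look();cv2.imwrite('pics/w9.png',s['img'])
print(proj(s,[[*(M+a*U+b*V),3] for a,b in((25,-90),(25,90),(145,90),(145,-90))]).round())"
```

```text
time: 26.02
eef_pos: [586.0, 28.1, 163.4]
ft_force: [-0.6, 1.2, -0.7]
red [337  28  23  28 318] [585. 180.] a 62.0 b -4.0
red [ 608  202   32   85 1389] [980.  10.] a -22.0 b -426.0
red [290 305   5  46 150] [ 584. -177.] a -288.0 b -77.0
red [350 322   4  29  74] [ 665. -173.] a -267.0 b -156.0
green [242   0  15  36  94] [481. 181.] a 41.0 b 98.0
green [381   0  19  13 141] [619. 221.] a 108.0 b -28.0
green [400   0  61 119 564] [674. 184.] a 84.0 b -90.0
blue [476 184   9  17  90] [771.  49.] a -28.0 b -213.0
blue [492 185  15  29 179] [798.  45.] a -26.0 b -240.0
blue [482 213  71  66 818] [825.  -3.] a -67.0 b -277.0
tool [585.5  30.  162.3] a -84.8 b -35.7
[[403. 108.]
 [253.  41.]
 [294. -82.]
 [455.  -2.]]
```

View pics/w9.png

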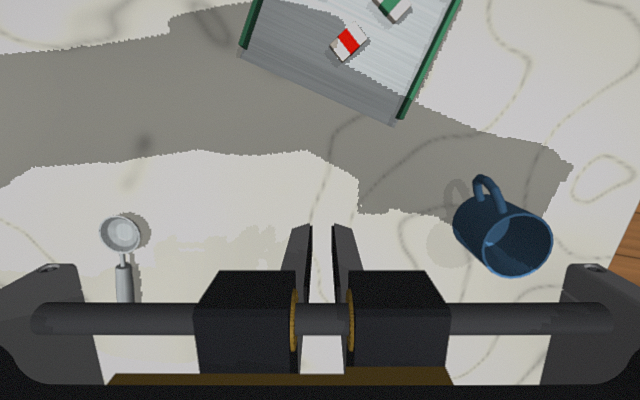

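Red lies at (349,43), clear of the lip/floor line that passes about y = 85 there. Green is at (395,5), and blue was last measured at a=113, b=38, on the floor. Mug and spoon are unmoved.

```bash
python3 -c "
from cell import manip
print(manip.sign_off())"
```

```text
the job is handed in; nothing more can be done
None
```

All three sugar lumps were swept into the crumb tray and lie on its flat floor past the lip. The job was handed in at about 26 s of the 72 s allowed; I saw no sign that the jar, mug, teaspoon, tray, plate or toaster was touched, though the jar and blue were out of view in the last picture.

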